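Seat the fuse pot in its cone, load it and close it

ROBOT

A 6-joint arm with a two-finger parallel gripper is mounted at the origin on a cart in front of the work surface, level with it; the furniture and walls round the work are solid. World frame = base frame: x ahead of the robot, y to its left, z up, the work surface at z = 0. Lengths are in m, angles in rad, forces in N, time in s.
With the tool pointing down it reaches from about 0.375 to 0.9 m from the base axis. Payload 3.1 kg.
Tool frame: the origin (TCP) lies between the finger pads; the fingertips stand 8 mm ahead of it and the grasp point (between the pads) lies 11 mm behind it; z points along the fingers, y is the line along which they close (so a half turn about z gives the same grasp; the last joint's range is limited). The gripper opens to 87 mm and grips with 3 to 60 N. Pads are 19 mm wide; open, the fingers measure 117 mm over their backs; the gripper's body (75 mm by 190 mm) begins 51 mm behind the grasp point.
Start: joints at [1.03, 0.527, 1.433, -0, 1.181, -0.178], TCP at [0.222, 0.584, 0.231] pointing down, gripper open.
Joint ranges: [-3.08, 3.08], [-0.75, 2.2], [0.22, 2.44], [-1.43, 4.57], [0, 2.65], [-2.85, 2.85]. Speed limits (rad/s): [2.79, 2.79, 3.14, 3.14, 3.14, 3.14].

INTERFACE

Orientations are given as a unit quaternion [x, y, z, w].
In Python, from rig import robot, vision, job gives the robot as it stands.
- The arm moves only by the shell command python3 -m handwheel 'ROWS' [OPENING] [FORCE]. ROWS is JSON, a list of rows, each a list of 4 numbers: the shift along the tool's x, y, z as a fraction of full scale, then the turn about the tool's z as a fraction of full scale. A call has 1 to 20 rows; each row is the pose to reach, as a shift and turn from the pose commanded when the call began, along the tool's axes at that moment, turning the shorter way round; what a row does not reach only later rows make up. Full scale, the value 1, is 300 mm for a shift and 2 pi rad for a turn. A row lasts 1/12 s, in which the tool goes at most 41.7 mm and 7.16 degrees, less where a joint would pass 70% of its speed; a pose out of reach is approached as far as the arm can. A call with a number of a shift or a turn outside -1 to 1 is refused whole. A call with a gripper value outside its range is refused whole. OPENING is the opening in per cent of the stroke, from 0 (shut) to 100 (fully open), set as the call begins (- or left out, the last holds). The fingers move at their own pace and stop on an object; FORCE is the grip in N (left out, the last holds). Time passes only in rows, so rows that repeat a pose let the fingers close. It gives the time, the measured TCP pose, the force, the opening and the grip force at its end, in the units of the state.
- robot.get_obs(): the state, without advancing time (a new reading comes with each control period).
- vision.camera(name): name is "scene" or "top" or "wrist"; returns a dict with "frame" (384x512x3 uint8, red, green, blue), "K" (3x3 intrinsics, pixels), "cam_to_world" (4x4, takes a point from camera to world coordinates); the wrist camera has in their place "hand_eye" (4x4, takes a point from camera to tool coordinates, whose origin is the TCP and whose axes are the flange's). Camera axes: x right, y down, z forward; pixel columns grow to the right and rows downward; lengths in m; the calibration is good to about 2 mm. The wrist camera is an equidistant fisheye: a pixel r from the principal point sees the ray r / f radians off the axis. A picture is of the moment at which its call begins: read the wrist's pose just before it. There is no depth.
- job.hand_in(): hands the job in; it is judged then, once.
Trained networks look in the newest picture that a camera, given by its name, has taken for a name from the list of things; names that differ only in an ending like _2 or _b are one class to them, and where a whole thing is asked for, a point or a joint stands for the part that bears it (a point fixed in the world has none). Each returns a list of dicts, best first, with "conf" (0 to 1); they miss things now and then, are a little off and sometimes report something else, mostly with a low value. They report only what shows in the picture. A call takes as long as a camera call.
- vision.look_for(camera, label): "point" ([row, column] in pixels, amid what is visible of it).
- vision.outline_of(camera, label): "mask" (384x512 bool, what is visible of it) and "point" ([row, column] in pixels, amid what is visible of it).
The state is a dict: "time": time; "q": joint angles; "joint_velocities": joint speeds; "joint_torque": joint torques, N m; "position": TCP position; "tool_rot": TCP orientation; "ft_force": force on the tool from outside, world axes, zero at the start; "moment": the same for the moment, N m; "grip_width": finger opening in m; "grip_force": force on a finger pad.
Only numpy, scipy, OpenCV 4.12 (cv2) and the standard library are available. Lean on these libraries where they do the work, as an engineer would, in place of code of your own. Each camera call takes 0.05 s, during which the arm holds its last target. There are 200 camera calls.

TASK

Take the steel pot and seat it fully home and upright in the blue holder whose cone matches it, and let go. Then put both white fuses into the seated pot, and last press the black tapered stopper home in the pot's mouth, its flange flat on the rim. Leave everything else on the bench where it is, and do not tip the pot over.

Things in the scene. Friction and masses are not known exactly. Their poses are not given: they have to be found in the camera images.
- pot_center (a point): steel pot, loose, round, open-topped, 96 mm tall, 0.22 kg, standing upright. Point: on its axis half-way up (48 mm above the underside), z towards the mouth. Lower 46 mm: cone, 38 mm wide at the foot, 54 mm above. Then a straight collar 60 mm wide, 50 mm tall: grip its upper part, finger tips at least 8 mm above its underside
- pot_rim (a point): centre of the pot's mouth, level with its rim, 48 mm above pot_center. Inside, the mouth is a cone narrowing from 53 mm at the rim to 44 mm, 28 mm down; the bore stays 44 mm to 50 mm down, then tapers to 31 mm at the floor, 92 mm down. A fuse let go lying level just above the rim drops in
- holder_large_seat (a point): larger of two blue round sockets fixed upright on the bench; 80 mm wide, 54 mm tall, on a 92 mm square plate. Point: centre of its mouth, level with its top. Conical bore, 56 mm wide at the mouth, 39 mm at the bottom, matches the pot: fully home, the pot's collar rests on the socket's top (pot_center 2 mm above this point), about 1 mm play
- holder_small_seat (a point): smaller blue socket fixed likewise on a 78 mm plate; 64 mm wide, 44 mm tall, mouth only 40 mm wide, too narrow for the pot. Point: centre of its mouth. It stays empty. Which socket is to the left varies
- fuse_1_center (a point): white ceramic fuse with metal end caps, loose, lying on a thin dark mat (its top 2 mm above the bench), a bar 10 x 38 x 10 mm, 14 g; this point is its centre, y along its length, x across it
- fuse_2_center (a point): second fuse, just like the first; this point is its centre, y along its length, x across it
- stopper_center (a point): black stopper, loose, 56 mm tall, 70 g, standing cone down. Point: on its axis half-way up (28 mm above the underside), z towards the knob. Lower 24 mm: cone 38 to 51 mm wide; then a flange 60 mm wide, 6 mm thick; on top a round knob 26 mm wide, 26 mm tall to grip. Home, the flange lies on the pot's rim (stopper_center 4 mm above pot_rim), about 1 mm play
- tape_black: roll of black tape lying flat, loose, 62 mm wide, 18 mm tall, origin under its centre; a bystander
- adapter_1: white plug adapter, loose, 56 x 44 x 30 mm, origin under its centre; a bystander
- tape_yellow: roll of yellow tape lying flat, loose, 58 mm wide, 18 mm tall, origin under its centre; a bystander

How it is judged:
By the outcome, as a careful person would: the job done as asked, in the order asked, and still so for the second after the job is handed in, with the robot touching nothing.
It also fails if it takes over 72 s, if anything falls off the work surface, if the arm or the gripper's body presses on something with over 40 N, if the wrist force passes 120 N, or if a joint passes its speed limit or range.

## Working session

There is one attempt and no reset: what is moved stays moved. The work goes in short steps, Python scripts to look and compute and a shell command to move; the robot and the scene stay as the last step left them, time stands still between calls to the robot, and variables do not carry over. Pictures are saved under pics/ and viewed, at most 10 in all, crops included, and the job is handed in when it is done.

```bash
mkdir -p pics; ls
cat > h.py <<'E'
import numpy as np, cv2
from rig import robot, vision, job
from scipy.spatial.transform import Rotation as R
def T():
    o=robot.get_obs(); M=np.eye(4); M[:3,3]=o["position"]; M[:3,:3]=R.from_quat(o["tool_rot"]).as_matrix(); return M
def ray(cam,c,M,px):
    r,col=px; K=c["K"]; x=(col-K[0,2])/K[0,0]; y=(r-K[1,2])/K[1,1]
    if "hand_eye" in c:
        th=np.hypot(x,y); d=np.array([np.sin(th)*x/max(th,1e-9),np.sin(th)*y/max(th,1e-9),np.cos(th)]); C=M@c["hand_eye"]
    else: d=np.array([x,y,1.]); C=c["cam_to_world"]
    return C[:3,3],C[:3,:3]@d
def hit(cam,c,M,px,z):
    o,d=ray(cam,c,M,px); return o+d*(z-o[2])/d[2]
def tool(p,M=None):
    "world point -> shift rows (fractions) in tool axes"
    M=T() if M is None else M
    return np.round(M[:3,:3].T@(np.array(p)-M[:3,3])/0.3,4)
E
cat > a.py <<'E'
from h import *
o=robot.get_obs(); print(o["time"],o["position"],o["tool_rot"],o["grip_width"],T()[:3,:3].round(3).tolist())
Z=dict(pot_center=.048,holder_large_seat=.054,holder_small_seat=.044,fuse_1_center=.007,stopper_center=.028,tape_black=.009,adapter_1=.015,tape_yellow=.009)
for cam in("scene","top"):
    M=T();c=vision.camera(cam); cv2.imwrite(f"pics/{cam}0.png",c["frame"][:,:,::-1]); print(cam,c["cam_to_world"].round(3).tolist(),c["K"][0,0])
    for n,z in Z.items():
        for d in vision.look_for(cam,n)[:3]: print(n,round(d["conf"],2),np.round(d["point"]),hit(cam,c,M,d["point"],z).round(3))
E
python3 a.py
```

```text
pics
0.0 [0.22144151 0.58369139 0.22954922] [ 1.80424249e-01  9.83588272e-01 -1.02821728e-03 -3.80324379e-04] 0.0872221689386582 [[-0.935, 0.355, -0.001], [0.355, 0.935, -0.002], [0.0, -0.002, -1.0]]
scene [[-0.831, -0.368, 0.418, 0.161], [-0.557, 0.548, -0.624, 0.778], [0.001, -0.751, -0.66, 0.766], [0.0, 0.0, 0.0, 1.0]] 383.64618522491674
holder_large_seat 0.81 [198. 248.] [0.606 0.139 0.054]
holder_small_seat 0.76 [234. 218.] [0.599 0.284 0.044]
stopper_center 0.7 [288. 258.] [0.434 0.35  0.028]
tape_black 0.84 [246. 179.] [0.677 0.349 0.009]
adapter_1 0.45 [164. 242.] [ 0.738 -0.017  0.015]
tape_yellow 0.73 [204. 202.] [0.73  0.192 0.009]
top [[0.029, -0.982, 0.187, 0.447], [-0.999, -0.035, -0.029, 0.16], [0.035, -0.186, -0.982, 0.928], [0.0, 0.0, 0.0, 1.0]] 354.2589679689881
pot_center 0.57 [267. 325.] [ 0.438 -0.04   0.048]
holder_large_seat 0.62 [191. 262.] [0.621 0.118 0.054]
holder_small_seat 0.61 [186. 207.] [0.632 0.258 0.044]
stopper_center 0.95 [265. 168.] [0.433 0.344 0.028]
tape_black 0.68 [169. 177.] [0.681 0.345 0.009]
adapter_1 0.8 [150. 306.] [ 0.747 -0.     0.015]
tape_yellow 0.74 [154. 232.] [0.729 0.201 0.009]
```

View pics/scene0.png

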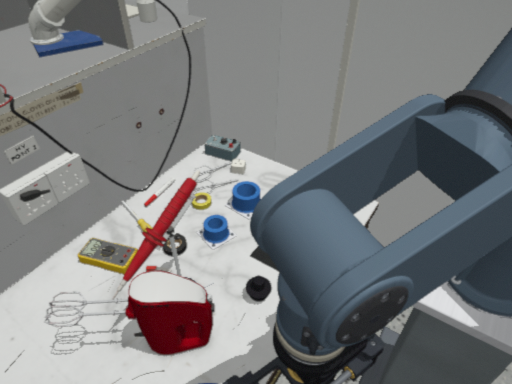

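View pics/top0.png

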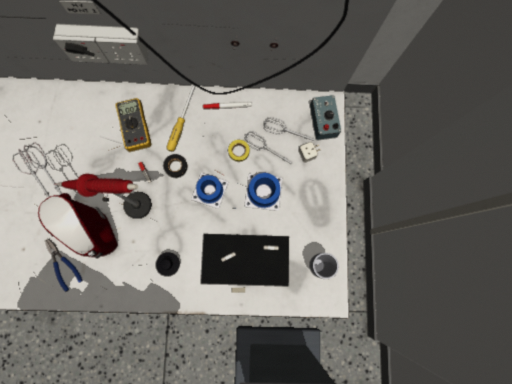

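Scene view: the arm hides the pot and mat, and the red mixer stands on the left. Top view: pot at about (265,324), fuses (257,228) and (248,271) on the mat, large holder (190,263), small holder (188,209) and stopper (263,168). I'll refine these with outlines from the top camera.

```bash
cat > b.py <<'E'
from h import *
M=T();c=vision.camera("top")
for n,z in dict(pot_center=.096,holder_large_seat=.054,stopper_center=.03,fuse_1_center=.012).items():
    for d in vision.outline_of("top",n)[:3]:
        m=d["mask"].astype(np.uint8); ct=max(cv2.findContours(m,0,2)[0],key=cv2.contourArea)[:,0,::-1]
        W=np.array([hit("top",c,M,p,z)[:2] for p in ct],np.float32)*1000
        r=cv2.minAreaRect(W); ce=cv2.minEnclosingCircle(W)
        print(n,round(d["conf"],2),np.round(d["point"]),m.sum(),"rect",np.round(r[0]),np.round(r[1]),round(r[2]),"circ",np.round(ce[0]),round(ce[1]))
m=cv2.inRange(c["frame"],(150,150,150),(255,255,255)); m[:238]=0;m[284:]=0;m[:,:206]=0;m[:,288:]=0
for ct in cv2.findContours(m,0,2)[0]:
    if len(ct)<6: continue
    W=np.array([hit("top",c,M,p,.012)[:2] for p in ct[:,0,::-1]],np.float32)*1000
    r=cv2.minAreaRect(W); print("white",np.round(r[0]),np.round(r[1]),round(r[2]),cv2.boundingRect(ct))
print(tool([.438,-.045,.23]))
E
python3 b.py
```

```text
pot_center 0.75 [267. 324.] 612 rect [443. -26.] [57. 66.] 2 circ [441. -26.] 34
holder_large_seat 0.59 [191. 262.] 1165 rect [623. 116.] [87. 93.] 85 circ [620. 116.] 58
stopper_center 0.86 [264. 170.] 490 rect [434. 346.] [60. 57.] 48 circ [434. 347.] 31
fuse_1_center 0.37 [256. 225.] 50 rect [457. 201.] [10. 33.] 28 circ [457. 201.] 16
white [457. 199.] [ 7. 33.] 28 (222, 254, 13, 6)
white [483.  90.] [31.  7.] 84 (265, 246, 13, 4)
[-1.4184 -1.7054  0.0018]
```

```bash
python3 -m handwheel '[[-0.706,-0.824,0,0],[-0.706,-0.824,0,0],[-0.706,-0.824,0,0],[-0.706,-0.824,0,0],[-0.706,-0.824,0,0],[-0.706,-0.824,0,0],[-0.706,-0.824,0,0],[-0.706,-0.824,0,0],[-0.706,-0.824,0,0]]' 100 20; python3 -m handwheel '[[-0.706,-0.824,0,0],[-0.706,-0.824,0,0],[-0.706,-0.824,0,0],[-0.706,-0.824,0,0],[-0.706,-0.824,0,0],[-0.706,-0.824,0,0],[-0.706,-0.824,0,0],[-0.706,-0.824,0,0],[-0.706,-0.824,0,0]]'
cat > w.py <<'E'
import sys
from h import *
# usage: w.py pic name:z ...
M=T();c=vision.camera("wrist"); cv2.imwrite(f"pics/{sys.argv[1]}.png",c["frame"][:,:,::-1])
o=robot.get_obs();print("t",o["time"],"pos",M[:3,3].round(4),"x",M[:3,0].round(3),"y",M[:3,1].round(3),"q6",round(o["q"][5],2))
print("he",c["hand_eye"].round(3).tolist())if len(sys.argv)>2 and sys.argv[2]=="he" else 0
for a in sys.argv[2:]:
    if a=="he":continue
    n,z=a.split(":");z=float(z)
    for d in vision.outline_of("wrist",n)[:2]:
        m=d["mask"].astype(np.uint8); ct=max(cv2.findContours(m,0,2)[0],key=cv2.contourArea)[:,0,::-1]
        W=np.array([hit("wrist",c,M,p,z)[:2] for p in ct],np.float32)*1000
        r=cv2.minAreaRect(W); ce=cv2.minEnclosingCircle(W)
        print(n,round(d["conf"],2),np.round(d["point"]),"rect",np.round(r[0],1),np.round(r[1]),round(r[2],1),"circ",np.round(ce[0],1),round(ce[1],1))
E
python3 w.py w1 he pot_center:.096
```

```text
time: 1.9
position: [0.3336, 0.2735, 0.2307]
tool_rot: [0.183, 0.983, -0.001, 0.0]
ft_force: [0.0, 0.5, -0.9]
grip_width: 0.087
grip_force: 0.0
time: 2.65
position: [0.4468, -0.0339, 0.2313]
tool_rot: [0.183, 0.983, -0.001, 0.003]
ft_force: [0.2, 0.2, 1.2]
grip_width: 0.0869
grip_force: 0.0
t 2.7 pos [ 0.4468 -0.0339  0.2313] x [-0.933  0.36  -0.007] y [ 0.36   0.933 -0.001] q6 -1.52
he [[-0.0, -0.958, -0.285, 0.078], [1.0, -0.0, 0.0, -0.0], [-0.0, -0.285, 0.958, -0.154], [0.0, 0.0, 0.0, 1.0]]
pot_center 0.66 [172. 256.] rect [438.8 -31.4] [59. 66.] 68.9 circ [439.1 -30.6] 33.7
```

View pics/w1.png

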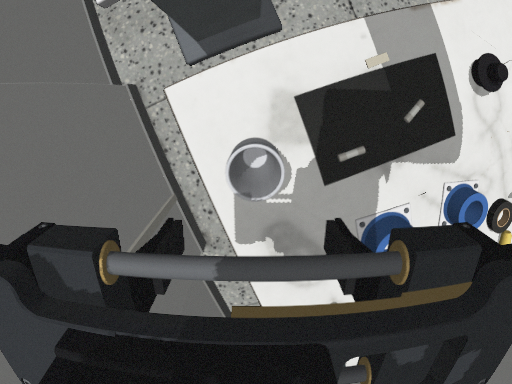

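Wrist view: the pot's rim is centred near (172,256). Its outer side adds to the mask at the top, so I correct for that and put the pot at about (0.442, -0.032). The fuses are near (154,351) and (111,414). Grasping the pot now.

```bash
python3 -m handwheel '[[0.021,0,0.2,0],[0.021,0,0.35,0],[0.021,0,0.45,0],[0.021,0,0.51,0],[0.021,0,0.54,0],[0.021,0,0.54,0],[0.021,0,0.54,0]]' 100 30; python3 -m handwheel '[[0,0,0,0],[0,0,0,0],[0,0,0,0],[0,0,0,0],[0,0,0,0],[0,0,0,0],[0,0,0,0],[0,0,0,0]]' 0 30;  python3 w.py w2 pot_center:.096
```

```text
time: 3.33
position: [0.4358, -0.0245, 0.0683]
tool_rot: [0.179, 0.984, 0.0, -0.001]
ft_force: [-0.4, -0.4, 0.2]
grip_width: 0.0871
grip_force: 0.0
time: 4.0
position: [0.4369, -0.0264, 0.0691]
tool_rot: [0.18, 0.984, -0.0, 0.001]
ft_force: [-1.1, -1.0, 6.1]
grip_width: 0.0591
grip_force: 29.6
t 4.05 pos [ 0.4369 -0.0264  0.0691] x [-0.935  0.355 -0.001] y [ 0.355  0.935 -0.   ] q6 -1.52
pot_center 0.92 [242. 254.] rect [415.9 -17.4] [54. 35.] 67.4 circ [424.8 -21.3] 27.6
```

View pics/w2.png

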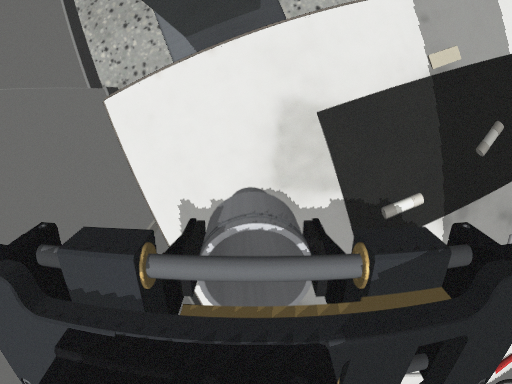

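The pot is held, with the near edge of its rim at about (222,253). I'll lift it and turn the wrist so the camera faces the holder.

```bash
python3 -m handwheel '[[0,0,-0.1,0],[0,0,-0.25,0],[0,0,-0.36,0],[0,0,-0.38,0.02],[-0.108,0.184,-0.38,0.33],[-0.108,0.184,-0.38,0.33],[-0.108,0.184,-0.38,0.33],[-0.108,0.184,-0.38,0.33],[-0.108,0.184,-0.38,0.33],[-0.108,0.184,-0.38,0.33],[-0.108,0.184,-0.38,0.33],[-0.108,0.184,-0.38,0.33],[-0.108,0.184,-0.38,0.33],[-0.108,0.184,-0.38,0.33],[-0.108,0.184,-0.38,0.33],[-0.108,0.184,-0.38,0.33],[-0.108,0.184,-0.38,0.33],[-0.108,0.184,-0.38,0.33],[-0.108,0.184,-0.38,0.33],[-0.108,0.184,-0.38,0.33]]'
python3 -m handwheel '[[0,0,0,0],[0,0,0,0],[0,0,0,0],[0,0,0,0]]'
python3 w.py w3 holder_large_seat:.054 pot_center:0.2
python3 - <<'E'
from h import *
c=vision.camera("wrist")
M=np.array([[-.935,.355,0,.4369],[.355,.935,0,-.0264],[0,0,-1,.0691],[0,0,0,1]])
p=hit("wrist",c,M,(222,253),.096);print("rim edge tool",(M[:3,:3].T@(p-M[:3,3])).round(4))
for px in((262,195),(262,312)):
  p=hit("wrist",c,M,px,.096);print((M[:3,:3].T@(p-M[:3,3])).round(4))
E
```

```text
time: 5.77
position: [0.4854, 0.0143, 0.1818]
tool_rot: [0.939, 0.343, -0.001, -0.001]
ft_force: [-0.3, -0.0, -3.1]
grip_width: 0.0585
grip_force: 29.6
time: 6.1
position: [0.4861, 0.0142, 0.1823]
tool_rot: [0.938, 0.346, -0.0, -0.0]
ft_force: [0.4, -0.0, -2.7]
grip_width: 0.059
grip_force: 29.6
t 6.15 pos [0.4861 0.0142 0.1823] x [ 0.761  0.649 -0.   ] y [ 0.649 -0.761 -0.001] q6 0.66
holder_large_seat 0.64 [ 24. 273.] rect [619.8 105.1] [78. 84.] 85.1 circ [617.1 104. ] 53.1
pot_center 0.78 [244. 254.] rect [500.7  25.6] [37. 58.] 40.9 circ [492.5  18.4] 29.9
rim edge tool [ 0.0235 -0.0001 -0.0269]
[ 0.0013 -0.0291 -0.0269]
[ 0.0013  0.0294 -0.0269]
```

View pics/w3.png

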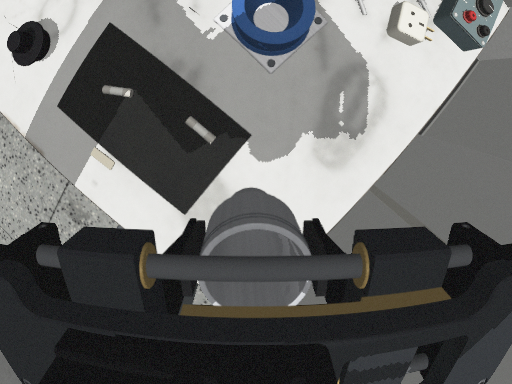

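Wrist view: the pot hangs straight. The large holder is cut off at the top edge near (20,270). The fuses are at about (91,117) and (130,200), and the stopper at (44,27). I'll move closer and fit the mouth.

```bash
python3 -m handwheel '[[0.1,0,0,0],[0.2,0.0,0,0],[0.233,0,0,0],[0.233,0,0,0],[0.233,0,0,0],[0.233,0,0,0]]'
python3 - <<'E'
from h import *
import json
M=T();c=vision.camera("wrist"); f=c["frame"]; cv2.imwrite("pics/w4.png",f[:,:,::-1])
print(M[:3,3].round(4),M[:3,0].round(3),M[:3,1].round(3))
hsv=cv2.cvtColor(f,cv2.COLOR_RGB2HSV); m=cv2.inRange(hsv,(100,100,30),(125,255,255))
cs,hi=cv2.findContours(m,cv2.RETR_CCOMP,2)
for k,ct in enumerate(cs):
    if cv2.contourArea(ct)<200: continue
    for z in (.054,0):
        W=np.array([hit("wrist",c,M,p,z)[:2] for p in ct[:,0,::-1]],np.float32)*1000
        ce=cv2.minEnclosingCircle(W); print("hole" if hi[0][k][3]>=0 else "outer",z,cv2.boundingRect(ct),"circ",np.round(ce[0],1),round(ce[1],1),"bbox",W.min(0).round(),W.max(0).round())
for n,z in (("fuse_1_center",.012),("stopper_center",.03),("holder_large_seat",.054)):
    for d in vision.outline_of("wrist",n)[:2]:
        ct=max(cv2.findContours(d["mask"].astype(np.uint8),0,2)[0],key=cv2.contourArea)[:,0,::-1]
        W=np.array([hit("wrist",c,M,p,z)[:2] for p in ct],np.float32)*1000
        r=cv2.minAreaRect(W); print(n,round(d["conf"],2),np.round(d["point"]),np.round(r[0],1),np.round(r[1]),round(r[2]))
E
```

```text
time: 6.8
position: [0.5381, 0.0592, 0.1821]
tool_rot: [0.938, 0.346, -0.001, -0.0]
ft_force: [-0.7, 1.7, -2.4]
grip_width: 0.0589
grip_force: 29.6
[0.5381 0.0592 0.1821] [ 0.761  0.649 -0.002] [ 0.649 -0.761 -0.001]
outer 0.054 (232, 33, 85, 84) circ [629.  112.3] 40.5 bbox [589.  73.] [669. 152.]
outer 0 (232, 33, 85, 84) circ [634.9 112.8] 48.2 bbox [587.  66.] [683. 160.]
hole 0.054 (252, 59, 39, 37) circ [625.6 112.1] 18.1 bbox [608.  94.] [643. 130.]
hole 0 (252, 59, 39, 37) circ [630.8 112.6] 21.6 bbox [610.  92.] [652. 134.]
outer 0.054 (136, 0, 69, 32) circ [621.5 238.4] 35.5 bbox [594. 203.] [644. 270.]
outer 0 (136, 0, 69, 32) circ [625.9 263. ] 42.3 bbox [594. 221.] [653. 301.]
fuse_1_center 0.6 [146. 120.] [458.3 198.2] [12. 42.] 29
holder_large_seat 0.8 [ 78. 272.] [627.7 112.6] [80. 83.] 85
holder_large_seat 0.27 [94. 28.] [448.5 325.5] [58. 65.] 72
```

View pics/w4.png

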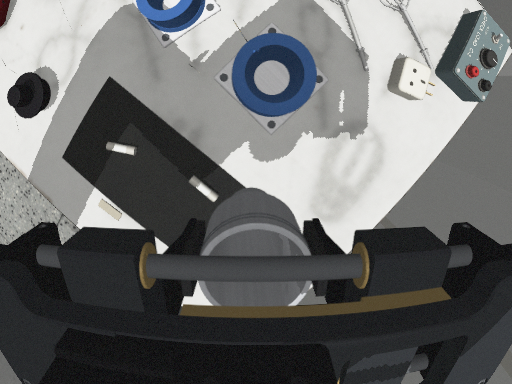

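The large holder's mouth is centred near (74,273), which gives about (0.629, 0.1125) in the world. Moving over it and going part way down.

```bash
python3 -m handwheel '[[0.12,0.02,0,0],[0.24,0.04,0,0],[0.33,0.055,0,0],[0.367,0.061,0,0],[0.367,0.061,0,0],[0.367,0.061,0,0],[0.367,0.061,0,0]]'; python3 -m handwheel '[[0,0,0.08,0],[0,0,0.16,0],[0,0,0.22,0],[0,0,0.25,0],[0,0,0.28,0],[0,0,0.28,0],[0,0,0.28,0]]'; python3 w.py w5 holder_large_seat:.054
```

```text
time: 7.58
position: [0.6337, 0.1162, 0.182]
tool_rot: [0.939, 0.345, -0.001, -0.0]
ft_force: [0.8, 0.5, -2.9]
grip_width: 0.0589
grip_force: 29.6
time: 8.17
position: [0.6353, 0.1166, 0.0989]
tool_rot: [0.939, 0.345, 0.0, 0.0]
ft_force: [0.7, -0.6, -2.7]
grip_width: 0.059
grip_force: 29.6
t 8.2167 pos [0.6353 0.1166 0.0989] x [0.762 0.648 0.   ] y [ 0.648 -0.762  0.   ] q6 0.87
holder_large_seat 0.7 [179. 257.] rect [641.4 121. ] [78. 78.] 84.9 circ [643.9 123.5] 49.7
```

Underside is 30 mm above the bench inside the bore and nothing is touching. Lowering slowly now.

```bash
python3 -m handwheel '[[0,0,0.01,0],[0,0,0.02,0],[0,0,0.03,0],[0,0,0.035,0],[0,0,0.035,0]]';python3 -m handwheel '[[0,0,0.01,0],[0,0,0.02,0],[0,0,0.025,0],[0,0,0.025,0],[0,0,0.025,0]]'
```

```text
time: 8.68
position: [0.6348, 0.1169, 0.0875]
tool_rot: [0.938, 0.345, -0.001, -0.0]
ft_force: [-0.9, 0.1, -2.9]
grip_width: 0.0592
grip_force: 29.6
time: 9.1
position: [0.6357, 0.1165, 0.0804]
tool_rot: [0.938, 0.345, 0.0, 0.0]
ft_force: [1.1, -1.7, -3.5]
grip_width: 0.059
grip_force: 29.5
```

View pics/w5.png

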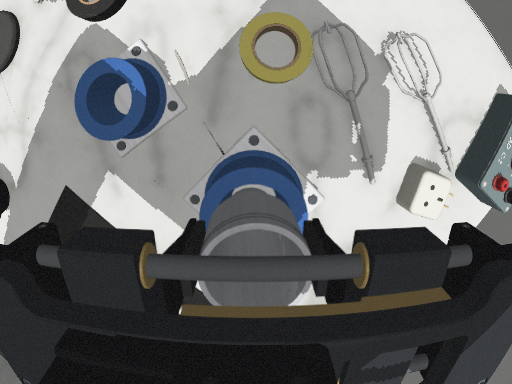

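It is centred, with no contact force. Last few millimetres.

```bash
python3 -m handwheel '[[0,0,0.006,0],[0,0,0.01,0],[0,0,0.012,0],[0,0,0.012,0]]'
```

```text
time: 9.43
position: [0.6361, 0.1165, 0.0777]
tool_rot: [0.938, 0.345, 0.001, 0.001]
ft_force: [1.9, -3.2, 2.2]
grip_width: 0.0588
grip_force: 29.5
```

```bash
python3 -m handwheel '[[0,0,0.003,0],[0,0,0.003,0],[0,0,0.003,0],[0,0,0.003,0],[0,0,0.003,0]]' 100; python3 -m handwheel '[[0,0,-0.06,0],[0,0,-0.2,0],[0,0,-0.33,0],[0,0,-0.45,0],[0,0,-0.45,0],[0,0,-0.45,0]]'
cat > p.py <<'E'
from h import *
M=T();c=vision.camera("wrist"); f=c["frame"]; cv2.imwrite("pics/w6.png",f[:,:,::-1])
print(M[:3,3].round(4),M[:3,0].round(3),M[:3,1].round(3))
for n,z in (("pot_center",.104),("fuse_1_center",.012)):
    for d in vision.outline_of("wrist",n)[:2]:
        ct=max(cv2.findContours(d["mask"].astype(np.uint8),0,2)[0],key=cv2.contourArea)[:,0,::-1]
        W=np.array([hit("wrist",c,M,p,z)[:2] for p in ct],np.float32)*1000
        r=cv2.minAreaRect(W); print(n,round(d["conf"],2),np.round(d["point"]),np.round(r[0],1),np.round(r[1]),round(r[2]))
E
python3 p.py
```

```text
time: 9.85
position: [0.6348, 0.1172, 0.0758]
tool_rot: [0.938, 0.345, -0.0, -0.0]
ft_force: [0.1, 0.1, 0.2]
grip_width: 0.0828
grip_force: 0.0
time: 10.35
position: [0.6368, 0.1171, 0.2142]
tool_rot: [0.938, 0.345, 0.003, 0.001]
ft_force: [-0.5, 0.2, -0.9]
grip_width: 0.0866
grip_force: 0.0
[0.6368 0.1171 0.2142] [0.761 0.648 0.005] [ 0.648 -0.761  0.004]
pot_center 0.56 [192. 252.] [633.6 115.7] [65. 58.] 40
fuse_1_center 0.53 [227. 125.] [459.7 199.3] [12. 38.] 27
```

View pics/w6.png

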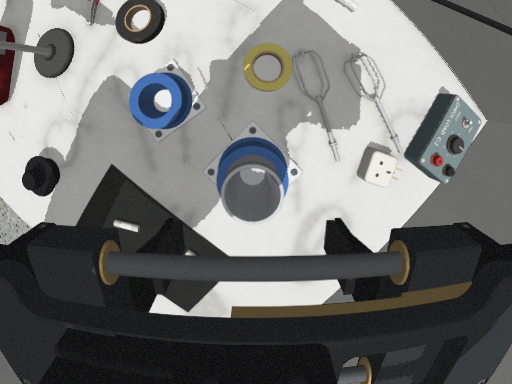

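The pot sits home in the large holder, with its rim centred near (192,252), about (0.630, 0.113). Next, fuse A at (0.4585, 0.199), with its length at about 118°.

```bash
python3 -m handwheel '[[-0.07,-0.12,0,-0.02],[-0.13,-0.24,0,-0.04],[-0.18,-0.36,0,-0.06],[-0.24,-0.48,0.05,-0.08],[-0.274,-0.593,0.1,-0.1],[-0.274,-0.593,0.2,-0.12],[-0.274,-0.593,0.28,-0.14],[-0.274,-0.593,0.314,-0.16],[-0.274,-0.593,0.314,-0.18],[-0.274,-0.593,0.314,-0.2],[-0.274,-0.593,0.314,-0.2156],[-0.274,-0.593,0.314,-0.2156],[-0.274,-0.593,0.314,-0.2156],[-0.274,-0.593,0.314,-0.2156]]' 40 10
cat > f.py <<'E'
import sys
from h import *
M=T();c=vision.camera("wrist"); f=c["frame"]; cv2.imwrite(f"pics/{sys.argv[1]}.png",f[:,:,::-1])
print(M[:3,3].round(4),M[:3,0].round(3),M[:3,1].round(3))
def rep(n,ct):
    W=np.array([hit("wrist",c,M,p,.012)[:2] for p in ct],np.float32)*1000
    r=cv2.minAreaRect(W); L=((M[:3,:3].T)@(np.append(r[0],12)/1000-M[:3,3]))*1000
    print(n,np.round(r[0],1),np.round(r[1],1),round(r[2],1),"tool mm",L[:2].round(1))
yaw=np.degrees(np.arctan2(M[1,1],M[0,1]));print("tool y yaw",yaw.round(1))
for d in vision.outline_of("wrist","fuse_1_center")[:3]:
    ct=max(cv2.findContours(d["mask"].astype(np.uint8),0,2)[0],key=cv2.contourArea)[:,0,::-1]
    rep("net %.2f %s"%(d["conf"],np.round(d["point"])),ct)
E
python3 f.py w7
```

```text
time: 11.67
position: [0.4567, 0.1989, 0.1161]
tool_rot: [0.516, 0.857, -0.001, -0.001]
ft_force: [-0.1, 0.1, 0.2]
grip_width: 0.0349
grip_force: 0.0
[0.4567 0.1989 0.1161] [-0.468  0.884  0.001] [ 0.884  0.468 -0.002]
tool y yaw 27.9
net 0.94 [185. 254.] [456.  199.3] [ 9.2 38.8] 27.9 tool mm [ 0.6 -0.2]
```

Aligned to within a millimetre. Descending, gripping and lifting.

```bash
python3 -m handwheel '[[0.002,0,0.12,0],[0.002,0,0.22,0],[0.002,0,0.29,0],[0.002,0,0.33,0],[0.002,0,0.345,0],[0.002,0,0.347,0],[0.002,0,0.347,0],[0.002,0,0.347,0]]' 40 12; python3 -m handwheel '[[0,0,0,0],[0,0,0,0],[0,0,0,0],[0,0,0,0],[0,0,0,0]]' 0 12
```

```text
time: 12.43
position: [0.4578, 0.1997, 0.0136]
tool_rot: [0.515, 0.857, 0.001, 0.001]
ft_force: [0.2, 0.5, -0.5]
grip_width: 0.0349
grip_force: 0.0
time: 12.85
position: [0.4572, 0.1996, 0.0131]
tool_rot: [0.515, 0.857, 0.0, 0.0]
ft_force: [-0.3, 0.9, 1.9]
grip_width: 0.0098
grip_force: 12.0
```

```bash
python3 -m handwheel '[[0,0,-0.1,0],[0,0,-0.23,0],[0,0,-0.36,0],[-0.05,0.04,-0.46,0],[-0.15,0.11,-0.48,0],[-0.26,0.185,-0.48,0],[-0.37,0.263,-0.48,0],[-0.46,0.328,-0.48,0],[-0.525,0.374,-0.46,0],[-0.525,0.374,-0.42,0],[-0.525,0.374,-0.38,0],[-0.525,0.374,-0.355,0],[-0.525,0.374,-0.355,0],[-0.525,0.374,-0.355,0],[-0.525,0.374,-0.355,0],[-0.525,0.374,-0.355,0]]'; python3 f.py w8
```

```text
time: 14.18
position: [0.63, 0.1138, 0.12]
tool_rot: [0.514, 0.858, 0.0, 0.0]
ft_force: [0.2, 0.1, -0.3]
grip_width: 0.0102
grip_force: 12.0
[0.63   0.1138 0.12  ] [-0.471  0.882 -0.   ] [0.882 0.471 0.001]
tool y yaw 28.1
net 0.89 [228. 252.] [650.3  74.5] [16.3 53.8] 27.5 tool mm [-44.2  -0.7]
```

View pics/w8.png

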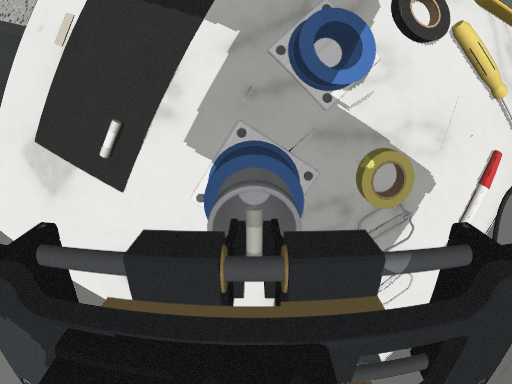

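The fuse lies inside the mouth circle: its end is at (207,254) and the rim edge near row 187. Releasing it, then on to fuse B.

```bash
python3 -m handwheel '[[0,0,0.005,0],[0,0,0.005,0],[0,0,0.005,0],[0,0,0.005,0],[0,0,0.005,0]]' 40; python3 -m handwheel '[[0,0,-0.1,0],[0.01,-0.03,-0.17,0.01],[0.06,-0.16,-0.17,0.03],[0.1,-0.28,-0.15,0.05],[0.14,-0.4,-0.1,0.07],[0.16,-0.47,-0.03,0.09],[0.16,-0.47,0,0.0944],[0.16,-0.47,0,0.0944],[0.16,-0.47,0,0.0944]]'; python3 f.py w9
```

```text
time: 14.7
position: [0.6302, 0.1132, 0.1178]
tool_rot: [0.515, 0.857, 0.0, 0.0]
ft_force: [0.2, -0.1, -0.1]
grip_width: 0.0323
grip_force: 0.0
time: 15.45
position: [0.4839, 0.0892, 0.1179]
tool_rot: [0.743, 0.67, 0.0, 0.0]
ft_force: [0.2, -0.5, 0.4]
grip_width: 0.0347
grip_force: 0.0
[0.4839 0.0892 0.1179] [0.103 0.995 0.   ] [ 0.995 -0.103  0.001]
tool y yaw -5.9
```

The network missed fuse B, so I'll find it by brightness near the image centre.

```bash
cat >> f.py <<'E'
m=cv2.inRange(f,(110,110,110),(255,255,255))
for ct in cv2.findContours(m,0,2)[0]:
    b=cv2.boundingRect(ct)
    if 60<cv2.contourArea(ct)<4000 and b[1]+b[3]<245: rep("white %s"%(b,),ct[:,0,::-1])
E
python3 f.py w10
```

```text
[0.4852 0.0893 0.1185] [0.103 0.995 0.   ] [ 0.995 -0.103  0.003]
tool y yaw -5.9
white (246, 167, 12, 40) [483.2  90.2] [37.6  9. ] 88.6 tool mm [ 0.7 -2.4]
white (386, 0, 13, 12) [633.3 252.9] [12.  11.4] 5.1 tool mm [178.  130.1]
```

```bash
python3 -m handwheel '[[0.002,-0.007,0.12,-0.0125],[0.002,-0.007,0.22,-0.0125],[0.002,-0.007,0.29,-0.0125],[0.002,-0.007,0.33,-0.0125],[0.002,-0.007,0.348,-0.0125],[0.002,-0.007,0.354,-0.0125],[0.002,-0.007,0.354,-0.0125],[0.002,-0.007,0.354,-0.0125]]' 40 12; python3 -m handwheel '[[0,0,0,0],[0,0,0,0],[0,0,0,0],[0,0,0,0],[0,0,0,0]]' 0 12; python3 -c "
from h import *
p=T()[:3,3]; print(T()[:3,:2].round(3).tolist(), tool([.630,.113,.1185]))"
```

```text
time: 16.32
position: [0.482, 0.0902, 0.0123]
tool_rot: [0.716, 0.698, 0.001, 0.001]
ft_force: [0.2, -1.1, 0.8]
grip_width: 0.0346
grip_force: 0.0
time: 16.73
position: [0.4813, 0.0902, 0.0119]
tool_rot: [0.716, 0.698, 0.0, 0.0]
ft_force: [-0.2, -0.0, 2.3]
grip_width: 0.0099
grip_force: 12.0
[[0.025, 1.0], [1.0, -0.025], [-0.0, 0.001]] [ 0.0887  0.4939 -0.3551]
```

```bash
python3 -m handwheel '[[0,0,-0.1,0],[0,0,-0.23,0],[0,0,-0.36,0],[0.01,0.05,-0.46,0],[0.03,0.15,-0.48,0],[0.05,0.27,-0.48,0],[0.07,0.39,-0.48,0],[0.089,0.47,-0.48,0],[0.089,0.494,-0.46,0],[0.089,0.494,-0.42,0],[0.089,0.494,-0.38,0],[0.089,0.494,-0.355,0],[0.089,0.494,-0.355,0],[0.089,0.494,-0.355,0],[0.089,0.494,-0.355,0]]'; python3 -m handwheel '[[0,0,0,0],[0,0,0,0],[0,0,0,0],[0,0,0,0],[0,0,0,0]]' 40; python3 -m handwheel '[[0,0,-0.1,0],[0,0,-0.22,0],[0,0,-0.3,0],[0,0,-0.33,0],[0,0,-0.33,0],[0,0,-0.33,0]]' 100; python3 w.py w11 pot_center:.104 fuse_1_center:.06; python3 -c "
import cv2
from h import *
c=vision.camera('top');cv2.imwrite('pics/t11.png',c['frame'][:,:,::-1])
a=cv2.imread('pics/w11.png')[100:270,170:350];b=cv2.imread('pics/t11.png')[150:290,150:350]
a=cv2.resize(a,None,fx=2.2,fy=2.2,interpolation=2);b=cv2.resize(b,None,fx=2,fy=2,interpolation=2)
I=np.zeros((400,800,3),np.uint8);I[:a.shape[0],:a.shape[1]]=a;I[:b.shape[0],400:800]=b;cv2.imwrite('pics/v.png',I)
print(T()[:3,:2].round(3).tolist(),tool([.434,.346,.2]))"
```

```text
time: 17.98
position: [0.6292, 0.113, 0.1181]
tool_rot: [0.716, 0.698, -0.0, -0.0]
ft_force: [0.3, 1.2, -1.0]
grip_width: 0.0096
grip_force: 12.0
time: 18.4
position: [0.63, 0.1131, 0.1184]
tool_rot: [0.716, 0.698, 0.0, 0.0]
ft_force: [-0.8, -0.4, 0.4]
grip_width: 0.0319
grip_force: 0.0
time: 18.9
position: [0.6294, 0.1131, 0.2166]
tool_rot: [0.716, 0.698, -0.0, -0.0]
ft_force: [-0.3, 0.0, -0.3]
grip_width: 0.0664
grip_force: 0.0
t 18.95 pos [0.6294 0.1131 0.2166] x [ 0.025  1.    -0.   ] y [ 1.    -0.025 -0.001] q6 0.03
pot_center 0.85 [190. 255.] rect [629.1 115.8] [61. 66.] 26.9 circ [629.9 116.5] 34.2
[[0.025, 1.0], [1.0, -0.025], [-0.0, -0.004]] [ 0.7597 -0.6681  0.0522]
```

View pics/v.png

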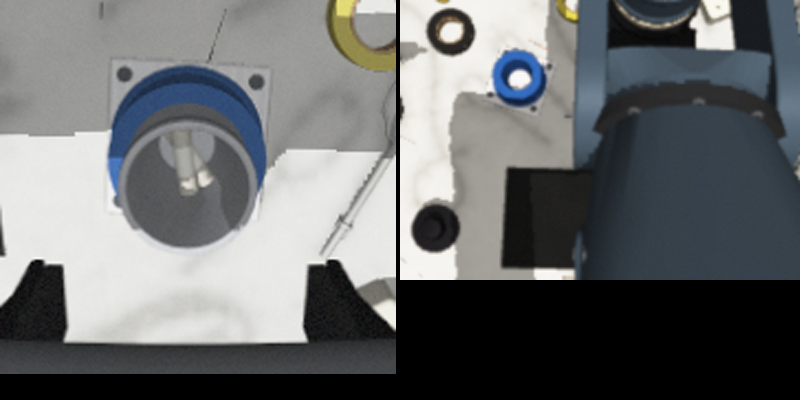

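Left crop: both fuses stand at the bottom of the seated pot, around (190,165). Right crop: the stopper is undisturbed at (435,228). Going to the stopper.

```bash
python3 -c "
from h import *
c=vision.camera('wrist');M=T()
for px in ((183.6,255.5),(153.6,255.5),(213.6,255.5),(183.6,223.6),(183.6,287.3)): print('rim',hit('wrist',c,M,px,.104).round(4))"
python3 -m handwheel '[[0.08,-0.07,0,0],[0.17,-0.15,0,0],[0.27,-0.24,0,0],[0.37,-0.33,0,0],[0.47,-0.42,0.03,0],[0.57,-0.51,0.06,0],[0.67,-0.59,0.1,0],[0.74,-0.65,0.15,0],[0.76,-0.668,0.15,0],[0.76,-0.668,0.15,0],[0.76,-0.668,0.15,0],[0.76,-0.668,0.15,0]]' 100; python3 w.py w12 stopper_center:.03 stopper_center:.056
```

```text
rim [0.63   0.1156 0.104 ]
rim [0.6306 0.1438 0.104 ]
rim [0.6292 0.0857 0.104 ]
rim [0.6003 0.1163 0.104 ]
rim [0.6595 0.1149 0.104 ]
time: 20.15
position: [0.437, 0.3455, 0.1725]
tool_rot: [0.716, 0.698, 0.001, 0.001]
ft_force: [1.4, -0.6, 0.8]
grip_width: 0.0872
grip_force: 0.0
t 20.2 pos [0.437  0.3455 0.1725] x [0.026 1.    0.   ] y [ 1.    -0.026  0.002] q6 0.5
stopper_center 0.82 [176. 251.] rect [433.  348.4] [58. 60.] 17.5 circ [433.3 347.7] 30.6
stopper_center 0.82 [176. 251.] rect [433.5 355. ] [53. 54.] 17.5 circ [433.8 354.4] 27.9
```

```bash
python3 -m handwheel '[[0.008,-0.012,0.1,0],[0.008,-0.012,0.2,0],[0.008,-0.012,0.3,0],[0.008,-0.012,0.37,0],[0.008,-0.012,0.41,0],[0.008,-0.012,0.43,0],[0.008,-0.012,0.43,0],[0.008,-0.012,0.43,0]]' 70 25; python3 -m handwheel '[[0,0,0,0],[0,0,0,0],[0,0,0,0],[0,0,0,0],[0,0,0,0],[0,0,0,0],[0,0,0,0]]' 0 25; python3 w.py w13 stopper_center:.036
```

```text
time: 20.97
position: [0.4327, 0.3484, 0.0435]
tool_rot: [0.716, 0.698, 0.0, 0.0]
ft_force: [-0.6, -0.5, 0.6]
grip_width: 0.0612
grip_force: 0.0
time: 21.55
position: [0.4321, 0.3488, 0.0432]
tool_rot: [0.716, 0.698, 0.0, 0.0]
ft_force: [1.3, 0.1, -0.2]
grip_width: 0.0252
grip_force: 24.8
t 21.6 pos [0.4321 0.3488 0.0432] x [0.025 1.    0.   ] y [ 1.    -0.025  0.001] q6 0.5
stopper_center 0.77 [217. 253.] rect [433.2 357. ] [44. 57.] 88.6 circ [433.  351.6] 28.7
```

The knob is held at 25.2 mm. Lifting it and carrying it to above the pot.

```bash
python3 -m handwheel '[[0,0,-0.1,0],[0,0,-0.22,0],[0,0,-0.35,0],[-0.05,0.04,-0.43,0],[-0.13,0.12,-0.46,0],[-0.22,0.2,-0.46,0],[-0.32,0.28,-0.46,0],[-0.41,0.37,-0.46,0],[-0.5,0.45,-0.46,0],[-0.6,0.53,-0.46,0],[-0.69,0.61,-0.46,0],[-0.74,0.66,-0.46,0],[-0.763,0.679,-0.46,0],[-0.763,0.679,-0.46,0],[-0.763,0.679,-0.46,0],[-0.763,0.679,-0.46,0]]'; python3 -c "
from h import *
o=robot.get_obs();print(T()[:3,:2].round(3).tolist(),tool([.630,.115,.14]),o['ft_force'],o['grip_width'])"; python3 w.py w14 pot_center:.104 stopper_center:.17
```

```text
time: 22.98
position: [0.6277, 0.1161, 0.1806]
tool_rot: [0.716, 0.699, -0.001, -0.001]
ft_force: [0.2, -0.4, -0.6]
grip_width: 0.0256
grip_force: 24.8
[[0.024, 1.0], [1.0, -0.024], [0.001, -0.003]] [-0.0036  0.008   0.1352] [ 0.24102892 -0.43296489 -0.60285092] 0.025606857000377452
t 23.0333 pos [0.6277 0.1161 0.1806] x [0.024 1.    0.001] y [ 1.    -0.024 -0.003] q6 0.03
pot_center 0.91 [177. 261.] rect [632.7 133.3] [35. 59.] 82.6 circ [631.3 121.6] 29.9
stopper_center 0.66 [216. 252.] rect [628.1 123.3] [58. 47.] 0.9 circ [628.3 117.7] 29.1
stopper_center 0.33 [ 50. 256.] rect [629.9 225.5] [41. 39.] 72.6 circ [629.2 224.2] 26.2
```

```bash
python3 -m handwheel '[[-0.003,0.009,0.04,0],[-0.003,0.009,0.09,0],[-0.003,0.009,0.13,0],[-0.003,0.009,0.15,0],[-0.003,0.009,0.155,0],[-0.003,0.009,0.155,0],[-0.003,0.009,0.155,0]]'; python3 -m handwheel '[[0,0,0.01,0],[0,0,0.02,0],[0,0,0.023,0],[0,0,0.023,0],[0,0,0.023,0]]'
```

```text
time: 23.72
position: [0.6325, 0.1137, 0.1347]
tool_rot: [0.716, 0.698, 0.0, 0.0]
ft_force: [-0.4, -0.3, -0.7]
grip_width: 0.0253
grip_force: 24.8
time: 24.13
position: [0.6317, 0.1137, 0.1275]
tool_rot: [0.716, 0.698, -0.0, -0.0]
ft_force: [-2.3, 0.6, -0.3]
grip_width: 0.0253
grip_force: 24.8
```

```bash
python3 -m handwheel '[[0,-0.003,0.005,0],[0,-0.003,0.01,0],[0,-0.003,0.014,0],[0,-0.003,0.014,0],[0,-0.003,0.014,0]]'
```

```text
time: 24.55
position: [0.631, 0.1138, 0.1234]
tool_rot: [0.716, 0.698, -0.0, -0.0]
ft_force: [-3.2, 0.7, 1.1]
grip_width: 0.0252
grip_force: 24.8
```

```bash
python3 -m handwheel '[[0,-0.003,0.003,0],[0,-0.003,0.006,0],[0,-0.003,0.007,0],[0,-0.003,0.007,0]]'
```

```text
time: 24.88
position: [0.6312, 0.1137, 0.1227]
tool_rot: [0.716, 0.698, 0.001, 0.001]
ft_force: [-2.8, 0.3, 7.4]
grip_width: 0.0254
grip_force: 25.0
```

Firm contact at the home height. Releasing, backing off and checking.

```bash
python3 -m handwheel '[[0,0,0,0],[0,0,0,0],[0,0,0,0],[0,0,0,0],[0,0,0,0],[0,0,0,0]]' 70; python3 -m handwheel '[[0,0,-0.06,0],[0,0,-0.16,0],[0,0,-0.26,0],[0,0,-0.35,0],[0,0,-0.35,0],[0,0,-0.35,0],[0,0,-0.35,0]]'; python3 w.py w15 stopper_center:.11 pot_center:.104
python3 - <<'E'
from h import *
c=vision.camera("scene");cv2.imwrite("pics/s15.png",c["frame"][:,:,::-1])
# where the parts should appear if home: flange edge circle, knob top
def proj(p):
    q=np.linalg.inv(c["cam_to_world"])@np.append(p,1); u=c["K"]@q[:3]; return (u[:2]/u[2])[::-1].round(1)
for n in ("stopper_center","pot_center"):
    for d in vision.outline_of("scene",n)[:1]:
        ys,xs=np.where(d["mask"]); print(n,round(d["conf"],2),np.round(d["point"],1),"rows",ys.min(),ys.max(),"cols",xs.min(),xs.max())
print("expect centre",proj([.63,.114,.108]),"knob top",proj([.63,.114,.136]),"pot collar mid",proj([.63,.114,.079]))
E
```

```text
time: 25.38
position: [0.6307, 0.1136, 0.1211]
tool_rot: [0.716, 0.698, 0.0, 0.0]
ft_force: [-0.7, 0.1, 0.4]
grip_width: 0.0559
grip_force: 0.0
time: 25.97
position: [0.6298, 0.1137, 0.2257]
tool_rot: [0.716, 0.698, -0.0, -0.0]
ft_force: [-0.5, 0.1, -0.6]
grip_width: 0.0612
grip_force: 0.0
t 26.0167 pos [0.6298 0.1137 0.2257] x [ 0.025  1.    -0.   ] y [ 1.    -0.025 -0.001] q6 0.03
stopper_center 0.72 [184. 255.] rect [631.2 113.2] [59. 60.] 19.4 circ [630.9 112.8] 30.5
pot_center 0.87 [156. 253.] rect [629.9 141.9] [44. 16.] 2.4 circ [630.2 134.9] 21.9
stopper_center 0.71 [174.8 249.1] rows 165 182 cols 236 256
pot_center 0.73 [186.  246.2] rows 181 196 cols 237 256
expect centre [174.9 245.6] knob top [166.7 245.4] pot collar mid [183.  245.7]
```

Numerically the flange is concentric with the rim. As a last check I'll press the knob top with closed fingers; home means contact at a TCP height of about 0.144.

```bash
python3 -m handwheel '[[0,0,0.02,0],[0,0,0.06,0],[0,0,0.12,0],[0,0,0.18,0],[0,0,0.22,0],[0,0,0.25,0],[0,0,0.262,0],[0,0,0.262,0],[0,0,0.262,0]]' 0; python3 -m handwheel '[[0,0,0.004,0],[0,0,0.008,0],[0,0,0.012,0],[0,0,0.014,0],[0,0,0.014,0]]'
```

```text
time: 27.02
position: [0.631, 0.1137, 0.1481]
tool_rot: [0.716, 0.698, 0.0, 0.0]
ft_force: [0.0, 0.3, 0.2]
grip_width: 0.0086
grip_force: 0.0
time: 27.43
position: [0.6309, 0.1137, 0.1444]
tool_rot: [0.716, 0.698, 0.0, 0.0]
ft_force: [-1.3, -0.2, 4.3]
grip_width: 0.0002
grip_force: 1.9
```

```bash
python3 -m handwheel '[[0,0,0.004,0],[0,0,0.006,0],[0,0,0.006,0],[0,0,0.006,0]]'; python3 -m handwheel '[[0,0,-0.03,0],[0,0,-0.15,0],[0,0,-0.28,0],[0,0,-0.35,0],[0,0,-0.35,0],[0,0,-0.35,0],[0,0,-0.35,0],[0,0,-0.35,0]]'; python3 w.py w16 stopper_center:.11; python3 -c "
from h import *
print(job.hand_in())"
```

```text
time: 27.77
position: [0.6311, 0.1137, 0.1444]
tool_rot: [0.716, 0.698, 0.001, 0.001]
ft_force: [-2.6, -0.3, 12.0]
grip_width: 0.0003
grip_force: 6.0
time: 28.43
position: [0.6292, 0.1136, 0.2448]
tool_rot: [0.716, 0.698, -0.001, -0.001]
ft_force: [-0.5, 0.2, -0.4]
grip_width: 0.0003
grip_force: 0.0
t 28.4833 pos [0.6292 0.1136 0.2448] x [ 0.025  1.    -0.   ] y [ 1.    -0.025 -0.004] q6 0.03
the job is handed in; nothing more can be done
None
```

The pot is seated in the large holder with both fuses inside and the stopper pressed home (pushing on the knob met firm contact at the home height), and I handed the job in at about 28.5 s; no verdict was returned.

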